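# Lock the bayonet stopper into the decanter

### The arm

A 7-joint arm with a two-finger parallel gripper is mounted at the origin on the work surface. World frame = base frame: x ahead of the robot, y to its left, z up, the work surface at z = 0. Lengths are in m, angles in rad, forces in N, time in s.
With the tool pointing down it reaches from about 0.425 to 0.925 m from the base axis. Payload 6.8 kg.
Tool frame: the origin (TCP) lies at the very end of the fingers, on their centre line; the grasp point (between the pads) lies 19 mm behind it; z points along the fingers, y is the line along which they close (so a half turn about z gives the same grasp; the last joint's range is limited). The gripper opens to 85 mm and grips with 20 to 120 N. Pads are 22 mm wide; open, the fingers measure 114 mm over their backs; the gripper's body (76 mm by 85 mm) begins 54 mm behind the grasp point. The pads swing forward as they close: fully open they stand 13 mm farther back than shut.
Start: joints at [-1.349, 0.477, 0.022, 1.555, -0.011, 1.109, -0.083], TCP at [0.219, 0.639, 0.231] pointing down, gripper open.
Joint ranges: [-2.96, 2.96], [-0.34, 2.1], [-1.41, 1.46], [0.24, 2.44], [-1.37, 4.51], [0.17, 1.92], [-2.96, 2.96]. Speed limits (rad/s): [2.39, 2.39, 3.14, 3.14, 3.14, 3.14, 3.14].

### API

Orientations are given as a rotation vector (axis times angle).
In Python, from bench import monitor, optics, r gives the robot as it stands.
- The arm moves only by the shell command python3 -m crank 'ROWS' [OPENING] [FORCE]. ROWS is JSON, a list of rows, each a list of 2 entries, a list of its own where there are three numbers: the shift along the tool's x, y, z in cm, then the turn, a rotation vector about the tool's x, y, z in rad. A call has 1 to 5 rows; each row shifts and turns the commanded pose from where the row before left it, along the tool's axes as they then stand; what a row does not reach is not made up. A row lasts 1/10 s, in which the tool goes at most 50 mm and 8.59 degrees, less where a joint would pass 70% of its speed; a pose out of reach is approached as far as the arm can. A call is refused whole if a number of a shift passes 5 or a number of a turn 0.15, either way. A call with a gripper value outside its range is refused whole. OPENING is the finger opening in cm, from 0 to 8.54, set as the call begins (- or left out, the last holds). The fingers move at their own pace and stop on an object; FORCE is the grip in N (left out, the last holds). Time passes only in rows, so rows that do not move let the fingers close. It gives the time, the measured TCP pose, the force, the opening and the grip force at its end, in the units of the state.
- monitor.get_obs(): the state, without advancing time (a new reading comes with each control period).
- optics.grab_frame(name): name is "scene" or "top"; returns (picture, depth): 480x640x3 uint8, red, green, blue; 480x640 float32, m along the optical axis (not along the pixel's ray), 0 where there is no reading.
- optics.camera_model(name): a dict with "vertical_fov" (degrees; the focal length in pixels is half the picture's height over the tangent of half this angle, whatever the lens; pixels are square), "cx", "cy" (the principal point, pixels), "D" ([k1, k2, p1, p2, k3] as OpenCV has them; the pictures are not rectified), "R" (3x3) and "t" (3): a world point X has camera coordinates R X + t. Camera axes: x right, y down, z forward; pixel columns grow to the right and rows downward; lengths in m; the calibration is good to about 2 mm. A picture is of the moment at which its call begins. camera_model takes no time and is no camera call.
- r.hand_in(): hands the job in; it is judged then, once.
The state is a dict: "clock": time; "joints": joint angles; "qvel": joint speeds; "tau": joint torques, N m; "tcp_pos": TCP position; "orientation": TCP orientation; "contact_force": force on the tool from outside, world axes, zero at the start; "moment": the same for the moment, N m; "grip_width": finger opening in m; "gripper_force": force on a finger pad.
Only numpy, scipy, OpenCV 4.12 (cv2) and the standard library are available. Lean on these libraries where they do the work, as an engineer would, in place of code of your own. Each camera call takes 0.05 s, during which the arm holds its last target. There are 200 camera calls.

### The job

Take the stopper off the slate coaster, set it in the decanter's steel collar so that its two lugs drop into the slots, press it down against the spring and twist it a quarter turn clockwise until it clicks up into its lock, then let go of it. It is crystal: find the slots by feel, never force it (stay well under 30 N), and leave everything else on the shelf where it is.

Things in the scene. Friction and masses are not known exactly. Their poses are not given: they have to be found in the camera images.
- decanter: Empty cut-glass decanter, 120 mm wide, in a round oak base (radius 72 mm, 14 mm high) screwed to the shelf: it does not move. Origin: centre of the base's underside; z up on its axis. On the neck a steel bayonet collar, outside radius 31 mm, tight (it does not turn), its flat top 150 mm above the origin. The slots lie within 0.3 rad of the decanter's x axis (see collar_top).
- collar_top (a point): Centre of the collar's top face; its axes are the decanter's. Seen from above: a bore of radius 17 mm with two opposite slots, 11 mm wide, out to radius 26.5 mm. Nominally they lie along +x and -x, but the collar was fitted by hand: they lie up to 0.3 rad either way, which NO reading shows. Feel for them (rest the lugs lightly on the face, turn until they drop in) or look.
- collar_notch (a point): On the axis, at the roof of the lock notches, 3 mm below the collar top. Each slot runs straight down; its anticlockwise side is a solid wall; clockwise (seen from above) a passage opens below a 6 mm thick flange. 1.57 rad clockwise from the slots the lugs meet an end wall; there, 12 mm wide, the flange is 3 mm thick: the notch that catches the lugs when the spring lifts them (the click).
- seal_rest (a point): Fixed point: top of the black sprung seal disc (radius 12.5 mm) in the bore when nothing presses it, 5 mm below the collar top. It travels 14 mm down to a hard stop and pushes the stopper's underside up with 3 N at the top, 6.5 N at 7 mm, 10 N at 14 mm of travel.
- stopper: Stopper, 76 mm tall, 120 to 195 g, upright on the coaster. Origin: centre of its underside, z up. Steel stem, radius 15 mm, 0 to 28 mm, foot chamfered. Half a turn makes no difference. Height of its origin above the decanter's: lugs on the collar top 146 mm; lugs free to turn below the flange 135 mm or less; hard down 131 mm; locked 138 mm. Let go unlocked in the slots it rises to about 145 mm.
- stopper_lugs (a point): On the stopper's axis at the top of the lugs, 9 mm above its underside. Two opposite steel lugs stick out along the stopper's +x and -x to radius 23 mm; each is 8 mm wide and 5 mm high (4 to 9 mm above the underside).
- stopper_grip (a point): Middle of the stopper's upright flat glass grip, 58 mm above its underside. The grip reaches from 34 to 76 mm: 40 mm wide along the stopper's x (it points the way the lugs point), 14 mm thick along its y, to be pinched across the 14 mm. Below it a glass disc, radius 20 mm, from 28 to 34 mm.
- coaster: Square grey slate coaster, 100 x 100 x 8 mm, fixed to the shelf; origin at the centre of its underside. The stopper stands on its top (8 mm).
- tumbler_a: Bystander: heavy glass tumbler, 82 mm across, 88 mm tall, upright; origin under its centre.
- tumbler_b: Bystander: a second tumbler just like it.
- jigger: Bystander: steel double-cone jigger, 44 mm across, 84 mm tall, upright; origin under its centre.
- spoon: Bystander: steel spoon, 190 mm long, lying flat along its x.
- nutbowl: Bystander: wooden bowl, 120 mm across, 45 mm tall; origin under its centre.
- candle: Bystander: low brass candle holder, 90 mm across, 70 mm tall, upright; origin under its centre.
- oakbox: Equipment: small oak cabinet, 200 x 260 mm, 110 mm tall, fixed, its hinged lid half open (hinge on its +x side, the raised lid reaches about 310 mm above the shelf); origin under its centre.
- oaklid_handle (a point): Grip of the oak cabinet's half-open lid; the lid stays where it is left. Not to be touched.
Mind the look-alikes: they are no part of the job. What is shaped like the stopper but blue or yellow is not meant.

How it is judged:
On the way, in this order (a step that is already met when the one before it is completed fails the run):
1. the stopper has been lifted clear of the coaster (height (world z) of stopper above 0.06 m), for 0.1 s.
2. its lugs have dropped into the collar's slots and the spring is pressed down (z of stopper in the frame of decanter below 0.1405 m and horizontal distance between stopper and decanter below 0.004 m and angle between the x axis of stopper and the x axis of decanter, either way round below 0.6 rad), for 0.05 s.
At the end, for the whole second after the job is handed in: Stopper upright (0.1 rad) in the collar, within 4 mm of the decanter's axis, its x within 0.6 rad of the decanter's y (a quarter turn from the slots), lifted into the lock notches (origin 136.2 to 139.6 mm above the decanter's), at rest and let go (z of stopper in the frame of decanter between 0.1362 and 0.1396 m and horizontal distance between stopper and decanter below 0.004 m and angle between stopper's own z axis and vertical below 0.1 rad and angle between the x axis of stopper and the y axis of decanter, either way round below 0.6 rad and linear speed of stopper below 0.02 m/s and angular speed of stopper below 0.2 rad/s); the robot touches nothing.
It fails at once if the stopper is forced against the decanter with more than 35 N (contact force between stopper and decanter above 35 N).
It fails at once if the arm or fingers bear on the decanter with more than 8 N (contact force between any of the arm, the fingers and decanter above 8 N).
It fails at once if a tumbler, the jigger, the spoon, the bowl, the candle holder or the oak lid is moved by more than 30 mm (distance of any of tumbler_a, tumbler_b, jigger, spoon, nutbowl, candle, oaklid_handle from where it was at the start of the episode above 0.03 m).
It fails at once if a tumbler, the jigger or the candle holder is tipped (angle between any of tumbler_a, tumbler_b, jigger, candle's own z axis and vertical above 0.5 rad).
It also fails if it takes over 72 s, if anything falls off the work surface, if the arm or the gripper's body presses on something with over 40 N, if the wrist force passes 120 N, or if a joint passes its speed limit or range.

## Working session

There is one attempt and no reset: what is moved stays moved. The work goes in short steps, Python scripts to look and compute and a shell command to move; the robot and the scene stay as the last step left them, time stands still between calls to the robot, and variables do not carry over. Pictures are saved under pics/ and viewed, at most 10 in all, crops included, and the job is handed in when it is done.

```bash
mkdir -p pics; ls
cat > h.py <<'E'
import numpy as np, cv2
from bench import monitor, optics, r
from scipy.spatial.transform import Rotation as Ro
def cam(n):
    c=optics.camera_model(n); f=240/np.tan(np.radians(c["vertical_fov"])/2)
    K=np.array([[f,0,c["cx"]],[0,f,c["cy"]],[0,0,1]]); return K,np.array(c["D"],float),np.array(c["R"]),np.array(c["t"])
def onplane(n,uv,z):
    K,D,R,t=cam(n); p=cv2.undistortPoints(np.array(uv,float).reshape(-1,1,2),K,D)[:,0]
    d=np.c_[p,np.ones(len(p))]@R; o=-R.T@t
    return o+d*((z-o[2])/d[:,2])[:,None]
def proj(n,X):
    K,D,R,t=cam(n); return cv2.projectPoints(np.array(X,float).reshape(-1,3),cv2.Rodrigues(R)[0],t,K,D)[0][:,0]
def cloud(n,dep):
    K,D,R,t=cam(n); v,u=np.mgrid[:480,:640]
    p=cv2.undistortPoints(np.c_[u.ravel(),v.ravel()].astype(float).reshape(-1,1,2),K,D)[:,0]
    P=(np.c_[p,np.ones(len(p))]*dep.reshape(-1,1)-t)@R
    return P.reshape(480,640,3)
E
python3 - <<'E'
from h import *
for n in("top","scene"):
    p,d=optics.grab_frame(n); np.savez("f_"+n,p=p,d=d); cv2.imwrite(f"pics/{n}0.png",p[:,:,::-1])
    K,D,R,t=cam(n); print(n,K[0,0],D,-R.T@t,R[2])
o=monitor.get_obs(); print(o)
E
```

```text
pics
top 504.2072250533532 [-0.09850232  0.          0.          0.          0.        ] [0.35642529 0.07857939 1.15653005] [ 0.1932274  -0.00960727 -0.98110696]
scene 490.70424770942225 [0.02689474 0.         0.         0.         0.        ] [1.30102404 0.47637992 0.8906926 ] [-0.6407374  -0.362361   -0.67686785]
{'clock': 0.1, 'joints': array([-1.34909576,  0.47772702,  0.02232615,  1.55634906, -0.01146261,
        1.10931649, -0.08311383]), 'qvel': array([-0.00071495, -0.00088842, -0.00026247, -0.00262519, -0.0009377 ,
       -0.00283961, -0.00068793]), 'tau': array([ 4.88911741e-03, -5.97762394e+01,  1.61355693e+00, -2.81954348e+01,
        1.26908501e-02,  4.93980740e-03,  2.66352947e-05]), 'tcp_pos': array([0.2184387 , 0.63810845, 0.2304177 ]), 'orientation': array([-5.15625581e-01, -3.09885893e+00,  2.61843408e-03]), 'contact_force': array([-0.51353682,  0.48823097,  0.37478003]), 'moment': array([-0.07683035, -0.00295354,  0.02390527]), 'gripper_force': 0.0, 'grip_width': 0.08582685330086386}
```

View pics/top0.png

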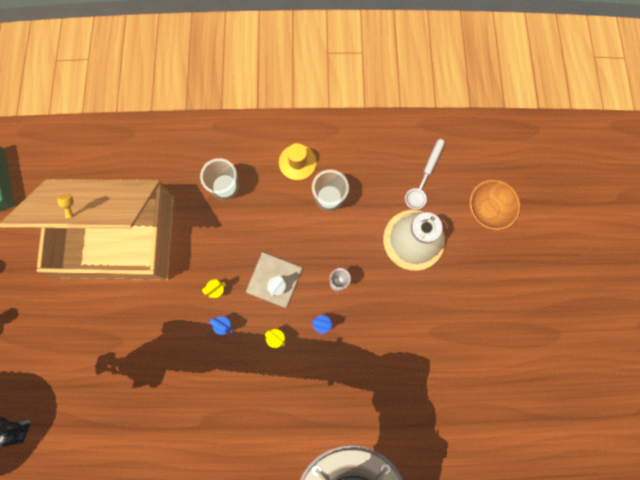

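View pics/scene0.png

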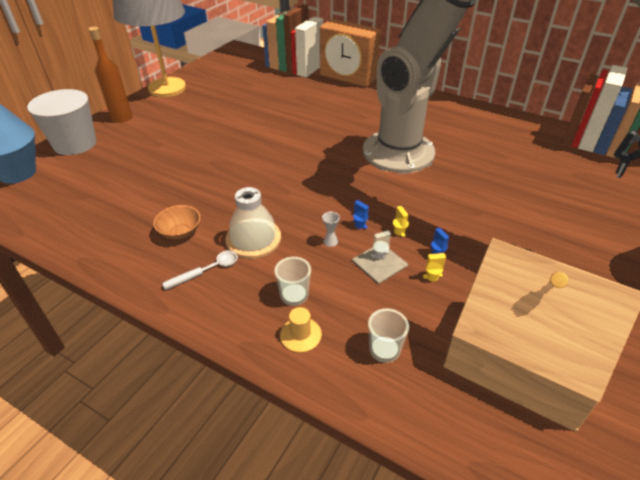

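The pale stopper stands on the slate coaster at top (276,286) / scene (382,244). The decanter collar is at top (427,227). Look-alikes in the top view are yellow at (214,289) and (275,338), and blue at (222,326) and (322,324). By the description, I want the clear one on the coaster, so I'll check it and the collar in one close crop.

Run:
```python
from h import *
T=np.load("f_top.npz");S=np.load("f_scene.npz")
c=lambda F,x,y,w,h:cv2.resize(np.ascontiguousarray(F["p"][y:y+h,x:x+w,::-1]),(400,300),interpolation=cv2.INTER_CUBIC)
a=np.vstack([np.hstack([c(T,236,246,80,60),c(T,387,200,80,60)]),np.hstack([c(S,342,215,80,60),c(S,208,175,80,60)])])
cv2.imwrite("pics/crop1.png",a)
P=cloud("top",T["d"]);Q=cloud("scene",S["d"])
np.set_printoptions(precision=4,suppress=True)
for y in(220,227,234):print([P[y,x].round(3).tolist() for x in(415,421,427,433,439)])
for y in(280,286,292):print([P[y,x].round(3).tolist() for x in(262,270,276,282,295)])
for n,C in(("top",P),("scene",Q)):
    x,y,z=C[...,0],C[...,1],C[...,2]
    m=(z>.142)&(z<.158)&(abs(x-P[227,427,0])<.06)&(abs(y-P[227,427,1])<.06)
    print(n,m.sum(),C[m].mean(0),C[m].min(0),C[m].max(0))
    s=P[286,276]
    for lo,hi in((.046,.07),(.07,.1)):
        m=(z>lo)&(z<hi)&(np.hypot(x-s[0],y-s[1])<.06)
        print(n,lo,m.sum(),C[m].mean(0) if m.any() else "", C[m].min(0),C[m].max(0))
        if m.sum()>4:
            w,v=np.linalg.eigh(np.cov(C[m][:,:2].T)); print("axis",np.arctan2(v[1,1],v[0,1]),w**.5)
```

```text
[[0.592, -0.136, 0.15], [0.592, -0.149, 0.15], [0.594, -0.163, 0.14], [0.596, -0.179, 0.129], [0.59, -0.185, 0.154]]
[[0.577, -0.135, 0.151], [0.578, -0.148, 0.147], [0.578, -0.161, 0.147], [0.581, -0.178, 0.13], [0.577, -0.186, 0.148]]
[[0.562, -0.134, 0.153], [0.567, -0.152, 0.129], [0.566, -0.164, 0.13], [0.561, -0.171, 0.154], [0.562, -0.184, 0.15]]
[[0.489, 0.192, 0.012], [0.485, 0.171, 0.04], [0.48, 0.154, 0.088], [0.481, 0.142, 0.075], [0.487, 0.116, 0.015]]
[[0.475, 0.192, 0.011], [0.467, 0.167, 0.088], [0.467, 0.155, 0.086], [0.471, 0.144, 0.044], [0.475, 0.117, 0.0]]
[[0.461, 0.192, 0.012], [0.457, 0.17, 0.059], [0.458, 0.158, 0.043], [0.458, 0.145, 0.041], [0.462, 0.117, -0.002]]
top 597 [ 0.5764 -0.1591  0.15  ] [ 0.5464 -0.192   0.1421] [ 0.6072 -0.1284  0.1565]
top 0.046 31 [0.4654 0.1548 0.0564] [0.4531 0.1397 0.0461] [0.4796 0.1729 0.0686]
axis 2.4347052197775687 [0.0059 0.0104]
top 0.07 125 [0.4714 0.1571 0.0842] [0.4532 0.1419 0.0727] [0.4887 0.1723 0.0898]
axis 2.5122211333148456 [0.0042 0.0111]
scene 339 [ 0.5821 -0.1565  0.1478] [ 0.5475 -0.1887  0.142 ] [ 0.6113 -0.127   0.1532]
scene 0.046 114 [0.4806 0.1601 0.058 ] [0.4627 0.1408 0.0467] [0.4949 0.1752 0.0698]
axis 2.3702120184311077 [0.0027 0.0125]
scene 0.07 121 [0.4777 0.1598 0.0799] [0.4547 0.143  0.0703] [0.494  0.175  0.0878]
axis 2.463686943023268 [0.0043 0.012 ]
```

View pics/crop1.png

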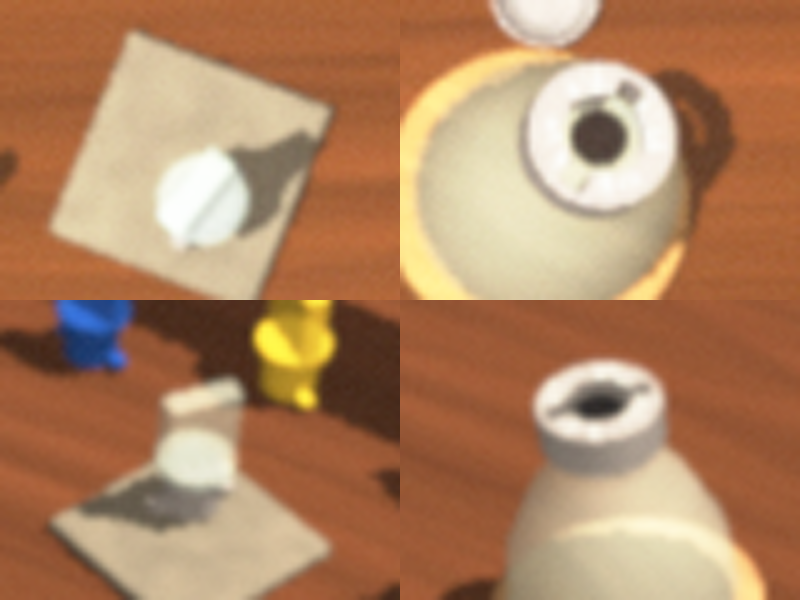

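The clear stopper on the slate is confirmed, with its grip running down-left in the top view. The collar slots show at crop (628,92) and (580,187) around the bore centre at (600,137). Next I'll measure precisely.

```bash
cat >> h.py <<'E'
def circ(p):
    A=np.c_[2*p,np.ones(len(p))]; s=np.linalg.lstsq(A,(p**2).sum(1),rcond=None)[0]; return s[:2],np.sqrt(s[2]+s[:2]@s[:2])
def yaw():
    R=Ro.from_rotvec(monitor.get_obs()["orientation"]).as_matrix(); return np.arctan2(R[1,0],R[0,0]),R
np.set_printoptions(precision=4,suppress=True)
E
python3 - <<'E'
from h import *
c0=np.array([.578,-.159])
for n in("top","scene"):
    F=np.load(f"f_{n}.npz");p=F["p"].astype(int);C=cloud(n,F["d"])
    hsv=cv2.cvtColor(F["p"],cv2.COLOR_RGB2HSV)
    v,u=np.mgrid[:480,:640]; uv=np.c_[u.ravel(),v.ravel()]
    X=onplane(n,uv,.15).reshape(480,640,3)[...,:2]
    rr=np.hypot(*(X-c0).transpose(2,0,1))
    # bright low-sat ring; edge radially by sub-pixel: area+boundary
    m=((hsv[...,2]>170)&(hsv[...,1]<40)&(rr<.04)).astype(np.uint8)
    cs,_=cv2.findContours(m,cv2.RETR_EXTERNAL,cv2.CHAIN_APPROX_NONE); k=max(cs,key=cv2.contourArea)[:,0]
    e=onplane(n,cv2.convexHull(k)[:,0],.15)[:,:2]; c,r_=circ(e); print(n,"rim",c,r_,cv2.contourArea(k))
    # slots: dark pixels in ring 18.5..26
    g=p.mean(2); rr=np.hypot(*(X-c).transpose(2,0,1)); a=np.arctan2(*(X-c).transpose(2,0,1)[::-1])
    for lo,hi in((.0175,.022),(.022,.027)):
        s=(rr>lo)&(rr<hi); w=np.clip(np.median(g[s])-15-g[s],0,None); z=(w*np.exp(2j*a[s])).sum()/w.sum(); print("slot ang mod pi",np.angle(z)/2,abs(z))
        i=np.argsort(-w)[:10]; print(np.c_[a[s][i],w[i]].round(2).tolist())
    # bore dark centroid
    for th in (60,80,100,130):
        b=(g<th)&(rr<.02); print("bore",th,b.sum(),X[b].mean(0))
    # stopper top face z>.079
    m=(C[...,2]>.079)&(np.hypot(C[...,0]-.474,C[...,1]-.158)<.04)
    q=C[m][:,:2].astype(np.float32); print("grip",m.sum(),q.mean(0),C[m][:,2].mean(),cv2.minAreaRect(q),"pix",u[m].mean(),v[m].mean())
y,R=yaw(); print("tool yaw",y); print(R)
E
```

```text
top rim [ 0.577  -0.1587] 0.03100970377870013 657.5
slot ang mod pi -0.589796392337533 0.8830507503829155
[[-0.52, 89.0], [-0.66, 71.0], [-0.57, 64.0], [-0.79, 52.67], [-0.44, 52.0], [-0.72, 48.33], [-0.48, 38.33], [-0.38, 20.67], [-0.63, 20.33], [-0.87, 20.33]]
slot ang mod pi -0.6122765638516412 0.9673016957861778
[[-0.6, 79.67], [-0.48, 78.67], [-0.56, 77.67], [-0.68, 72.33], [-0.73, 71.0], [-0.63, 61.0], [-0.74, 57.33], [-0.8, 48.67], [-0.52, 44.33], [-0.45, 41.67]]
bore 60 0 [nan nan]
bore 80 59 [ 0.577  -0.1586]
bore 100 74 [ 0.5771 -0.1587]
bore 130 89 [ 0.5772 -0.1588]
grip 113 [0.4718 0.1572] 0.08503449818137805 ((0.4719895124435425, 0.15761549770832062), (0.01469280757009983, 0.037584125995635986), 54.670372009277344) pix 274.8053097345133 283.79646017699116
scene rim [ 0.5809 -0.1562] 0.029605198301081225 137.5
slot ang mod pi -0.3690094141415793 0.18297466400907922
[[-0.95, 60.67], [-0.77, 57.33], [-0.73, 56.33], [2.69, 53.33], [-2.72, 49.0], [-2.58, 47.0], [-2.45, 44.0], [-2.85, 41.0], [-0.96, 40.67], [-2.32, 40.0]]
slot ang mod pi -0.529403857213984 0.8247721732956582
[[2.73, 54.33], [-0.8, 54.0], [2.79, 46.33], [2.67, 41.67], [-0.63, 36.0], [2.57, 35.0], [-0.82, 30.67], [-0.67, 24.67], [2.53, 23.67], [-0.97, 23.0]]
bore 60 17 [ 0.5823 -0.1562]
bore 80 27 [ 0.5809 -0.1563]
bore 100 36 [ 0.58   -0.1569]
bore 130 61 [ 0.5794 -0.1579]
grip 78 [0.4766 0.159 ] 0.08292615337619103 ((0.4754878878593445, 0.15840786695480347), (0.017657332122325897, 0.03908934071660042), 56.807586669921875) pix 381.37179487179486 234.7948717948718
tool yaw 2.8118297779715418
[[-0.9461  0.3238 -0.0004]
 [ 0.3238  0.9461 -0.0016]
 [-0.0001 -0.0017 -1.    ]]<stdin>:20: RuntimeWarning: Mean of empty slice.
  ret = um.true_divide(
```

```bash
python3 -m crank '[[[-2.6,-3.3,0],[0,0,0]],[[-2.6,-3.3,0],[0,0,0]],[[-2.6,-3.3,0],[0,0,0]],[[-2.6,-3.3,0],[0,0,0]]]' 6 40 >/dev/null
python3 -m crank '[[[-2.6,-3.3,0],[0,0,0]],[[-2.6,-3.3,0],[0,0,0]],[[-2.6,-3.3,0],[0,0,0]],[[-2.6,-3.3,0],[0,0,0]]]'
python3 -m crank '[[[-3.8,-2.1,0],[0,0,0]],[[-3.8,-2.1,0],[0,0,0]],[[-3.8,-2.1,0],[0,0,0]],[[-3.8,-2.1,0],[0,0,0]],[[-3.8,-2.1,0],[0,0,0]]]'
python3 -m crank '[[[0,0,0],[0,0,0.14]],[[0,0,0],[0,0,0.14]],[[0,0,0],[0,0,0]],[[0,0,0],[0,0,0]]]'
cat >> h.py <<'E'
def go(x,y,z,w):
    "needed tool-frame shift (cm) and turn about tool z, from measured pose"
    o=monitor.get_obs(); ya,R=yaw(); d=R.T@(np.array([x,y,z])-o["tcp_pos"])*100
    t=-((w-ya+np.pi/2)%np.pi-np.pi/2)
    print("tcp",o["tcp_pos"],"yaw",round(ya,4),"tilt",R[:2,2],"need cm",d,"turn",round(t,4),"F",o["contact_force"],"M",o["moment"],"q7",o["joints"][6].round(2),"w",round(o["grip_width"],4),"t",o["clock"])
E
python3 -c "
from h import *
go(.474,.158,.15,2.53)"
```

```text
clock: 0.9
tcp_pos: [0.3301, 0.3196, 0.2311]
orientation: [-0.516, -3.099, 0.0]
contact_force: [0.5, -0.3, 0.4]
grip_width: 0.06
gripper_force: 0.0
clock: 1.4
tcp_pos: [0.4763, 0.1591, 0.2312]
orientation: [-0.515, -3.099, -0.0]
contact_force: [0.6, 0.7, -0.4]
grip_width: 0.06
gripper_force: 0.0
clock: 1.8
tcp_pos: [0.4753, 0.1608, 0.2311]
orientation: [-0.937, -2.998, 0.0]
contact_force: [0.3, 0.4, 0.3]
grip_width: 0.0597
gripper_force: 0.0
tcp [0.4753 0.1608 0.2311] yaw 2.536 tilt [-0.0004 -0.0002] need cm [-0.0513 -0.3032  8.1102] turn 0.006 F [0.3102 0.3725 0.2696] M [-0.0302 -0.0236 -0.0176] q7 0.6 w 0.0597 t 1.8
```

```bash
python3 -m crank '[[[-0.05,-0.3,4],[0,0,0]],[[0,0,4],[0,0,0]],[[0,0,4],[0,0,0]],[[0,0,2],[0,0,0]],[[0,0,0],[0,0,0]]]' >/dev/null
python3 -m crank '[[[0,0,1],[0,0,0]],[[0,0,1],[0,0,0]],[[0,0,1],[0,0,0]],[[0,0,1],[0,0,0]],[[0,0,0],[0,0,0]]]'
python3 - <<'E'
from h import *
go(.474,.158,.05,2.53)
c=[]
for n,(u,v) in(("top",(274,284)),("scene",(381,240))):
    p,_=optics.grab_frame(n); c.append(cv2.resize(np.ascontiguousarray(p[v-40:v+40,u-40:u+40,::-1]),(400,400),interpolation=cv2.INTER_CUBIC))
cv2.imwrite("pics/grasp.png",np.hstack(c))
E
```

```text
clock: 2.8
tcp_pos: [0.4736, 0.1576, 0.0502]
orientation: [-0.942, -2.995, 0.002]
contact_force: [-0.1, 0.6, -0.4]
grip_width: 0.0598
gripper_force: 0.0
tcp [0.4736 0.1576 0.0502] yaw 2.532 tilt [-0.0018 -0.0008] need cm [-0.013   0.0573  0.0172] turn 0.002 F [-0.069   0.5871 -0.36  ] M [-0.0146  0.041   0.0094] q7 0.72 w 0.0598 t 2.8
```

View pics/grasp.png

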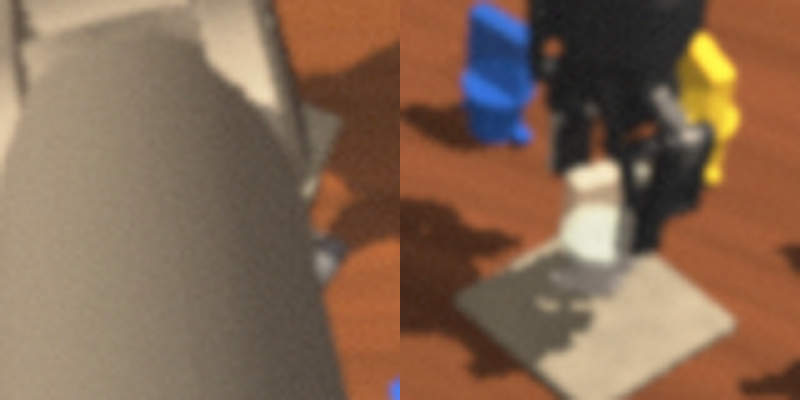

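The scene half shows the grip (crop ~(595,185)) between the open fingers. The top view is blocked by the arm. I'll close and lift.

```bash
python3 -m crank '[[[0,0,0],[0,0,0]],[[0,0,0],[0,0,0]],[[0,0,0],[0,0,0]],[[0,0,0],[0,0,0]],[[0,0,0],[0,0,0]]]' 0.8 60
python3 -m crank '[[[0,0,0],[0,0,0]],[[0,0,0],[0,0,0]]]' |grep -i gri
python3 -c "
from h import *
go(.474,.158,.05,2.53)"
python3 -m crank '[[[0,0,-2],[0,0,0]],[[0,0,-4],[0,0,0]],[[0,0,-4],[0,0,0]],[[0,0,-4],[0,0,0]],[[0,0,-4],[0,0,0]]]' >/dev/null
python3 -m crank '[[[0,0,-1.2],[0,0,0]],[[0,0,0],[0,0,0]],[[0,0,0],[0,0,0]]]'
python3 - <<'E'
from h import *
go(.5785,-.158,.245,2.55)
d=np.load("f_top.npz")
C=cloud("top",d["d"])
for n,lo,hi in(("jig",.03,.3),):
    for u,v in((340,280),(330,190),(297,160)): print(C[v,u])
E
```

```text
clock: 3.4
tcp_pos: [0.4747, 0.1581, 0.0517]
orientation: [0.943, 2.996, 0.001]
contact_force: [-0.4, -0.4, 3.9]
grip_width: 0.0133
gripper_force: 59.0
grip_width: 0.0132
gripper_force: 59.2
tcp [0.4747 0.1581 0.0517] yaw 2.5318 tilt [0.0007 0.0005] need cm [ 0.0546 -0.0489  0.1688] turn 0.0018 F [-0.4994 -0.2696  5.9272] M [ 0.0478  0.1133 -0.0205] q7 0.72 w 0.0132 t 3.6
clock: 4.4
tcp_pos: [0.4733, 0.1576, 0.2418]
orientation: [-0.942, -2.995, 0.002]
contact_force: [-0.4, -0.2, -1.5]
grip_width: 0.0134
gripper_force: 58.9
tcp [0.4733 0.1576 0.2418] yaw 2.532 tilt [-0.0022 -0.001 ] need cm [-26.6947 -19.8533  -0.3153] turn -0.018 F [-0.397  -0.2289 -1.4554] M [ 0.0351  0.0494 -0.0132] q7 0.59 w 0.0134 t 4.4
[0.4831 0.0155 0.0397]
[0.7008 0.0322 0.0085]
[0.7543 0.1081 0.0702]
```

```bash
python3 -m crank '[[[-3.3,-2.5,0],[0,0,0]],[[-3.3,-2.5,0],[0,0,0]],[[-3.3,-2.5,0],[0,0,0]],[[-3.3,-2.5,0],[0,0,0]]]' >/dev/null
python3 -m crank '[[[-3.3,-2.5,0],[0,0,0]],[[-3.3,-2.5,0],[0,0,0]],[[-3.3,-2.4,0],[0,0,0]],[[-3.3,-2.4,0],[0,0,0]]]' >/dev/null
python3 -m crank '[[[0,0,0],[0,0,0]],[[0,0,0],[0,0,0]],[[0,0,0],[0,0,0]]]' >/dev/null
python3 - <<'E'
from h import *
go(.5785,-.158,.220,2.55)
c=[]
for n,(u,v) in(("top",(427,227)),("scene",(248,180))):
    p,d=optics.grab_frame(n); np.savez("g_"+n,p=p,d=d); c.append(cv2.resize(np.ascontiguousarray(p[v-40:v+40,u-40:u+40,::-1]),(400,400),interpolation=cv2.INTER_CUBIC))
cv2.imwrite("pics/hover.png",np.hstack(c))
E
```

```text
tcp [ 0.5764 -0.1542  0.2414] yaw 2.533 tilt [-0.0034  0.0009] need cm [-0.3921 -0.1904  2.1346] turn -0.017 F [ 0.8398  1.0327 -1.4893] M [ 0.0573  0.018  -0.0045] q7 1.31 w 0.013 t 5.5
```

View pics/hover.png

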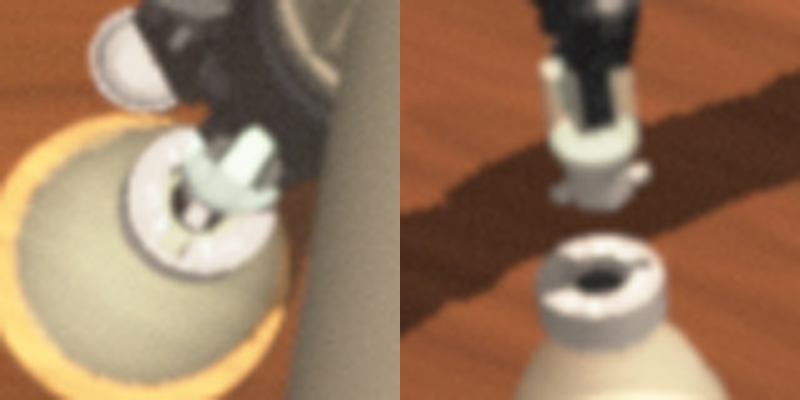

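Top view: disc above the collar, off by a few mm. Scene view: lugs at crop (560,188) and (643,172), nearly parallel to the slot line below at (555,268)–(645,262). Now I'll check numerically.

Run:
```python
from h import *
from scipy.optimize import least_squares
o=monitor.get_obs();z0=o["tcp_pos"][2]-.0437
L=onplane("scene",[[240,177.6],[256.6,174.4]],z0+.0065);print("lugs",L,L.mean(0),np.arctan2(*(L[0]-L[1])[1::-1]))
S=onplane("scene",[[237.6,197.8],[258.4,192.2]],.15);print("slots",S.mean(0),np.arctan2(*(S[0]-S[1])[1::-1]))
# disc: cloud points in disc height band
for n in("top","scene"):
    F=np.load(f"g_{n}.npz");C=cloud(n,F["d"]);x,y,z=C[...,0],C[...,1],C[...,2]
    near=(np.hypot(x-.577,y+.155)<.035)
    m=near&(z>z0+.029)&(z<z0+.037); q=C[m][:,:2]
    h=cv2.convexHull(q.astype(np.float32))[:,0] if len(q)>3 else q
    print(n,"disc pts",len(q),q.min(0),q.max(0),circ(h))
    m=near&(z<z0+.027)&(z>z0-.004); print("stem/lug pts",m.sum(),C[m].mean(0)); q=C[m]
    far=q[np.hypot(q[:,0]-.5764,q[:,1]+.1542)>.017]; print(far[:12])
```

```text
lugs [[ 0.5883 -0.1649  0.2051]
 [ 0.5583 -0.1388  0.2051]] [ 0.5733 -0.1519  0.2051] -0.7158623210309734
slots [ 0.5782 -0.1562  0.15  ] -0.6144828009649955
top disc pts 79 [ 0.5543 -0.17  ] [ 0.5842 -0.1353] (array([ 0.5722, -0.1536]), np.float64(0.018107611655326986))
stem/lug pts 34 [ 0.5617 -0.1441  0.2071]
[[ 0.5617 -0.1417  0.2111]
 [ 0.5621 -0.1441  0.2093]
 [ 0.5605 -0.1424  0.2075]
 [ 0.5604 -0.1443  0.2077]
 [ 0.5604 -0.1463  0.2075]
 [ 0.5601 -0.148   0.2089]
 [ 0.5587 -0.1405  0.2066]
 [ 0.5581 -0.1418  0.2095]
 [ 0.5572 -0.1448  0.2135]
 [ 0.5581 -0.1478  0.209 ]
 [ 0.5591 -0.1529  0.2043]
 [ 0.557  -0.1388  0.2053]]
scene disc pts 83 [ 0.5624 -0.1689] [ 0.5963 -0.1326] (array([ 0.5781, -0.1515]), np.float64(0.01922984834624785))
stem/lug pts 125 [ 0.5837 -0.1471  0.2102]
[[ 0.5679 -0.1371  0.2242]
 [ 0.5922 -0.162   0.2245]
 [ 0.5585 -0.1431  0.2077]
 [ 0.5925 -0.1445  0.2254]
 [ 0.5622 -0.1433  0.207 ]
 [ 0.5585 -0.1434  0.2047]
 [ 0.5613 -0.138   0.2084]
 [ 0.5805 -0.1373  0.2178]
 [ 0.5623 -0.1436  0.2041]
 [ 0.5607 -0.1419  0.2037]
 [ 0.5608 -0.1388  0.2049]
 [ 0.5646 -0.1391  0.2043]]
```

```bash
python3 -m crank '[[[-0.5,-0.2,1.5],[0,0,0]],[[0,0,1.5],[0,0,-0.06]],[[0,0,0.7],[0,0,0]],[[0,0,0],[0,0,0]],[[0,0,0],[0,0,0]]]' >/dev/null
python3 - <<'E'
from h import *
go(.5794,-.1588,.19,2.59)
p,d=optics.grab_frame("scene"); np.savez("k_scene",p=p,d=d); q,_=optics.grab_frame("top")
c=[cv2.resize(np.ascontiguousarray(P[v-30:v+30,u-30:u+30,::-1]),(400,400),interpolation=cv2.INTER_CUBIC) for P,u,v in((q,427,227),(p,248,190))]
cv2.imwrite("pics/low.png",np.hstack(c))
E
```

```text
tcp [ 0.5804 -0.1601  0.2063] yaw 2.591 tilt [-0.     -0.0001] need cm [0.152  0.055  1.6274] turn 0.001 F [-0.151  -0.5461 -1.0752] M [ 0.005  -0.009   0.0038] q7 1.4 w 0.0135 t 6.1
```

View pics/low.png

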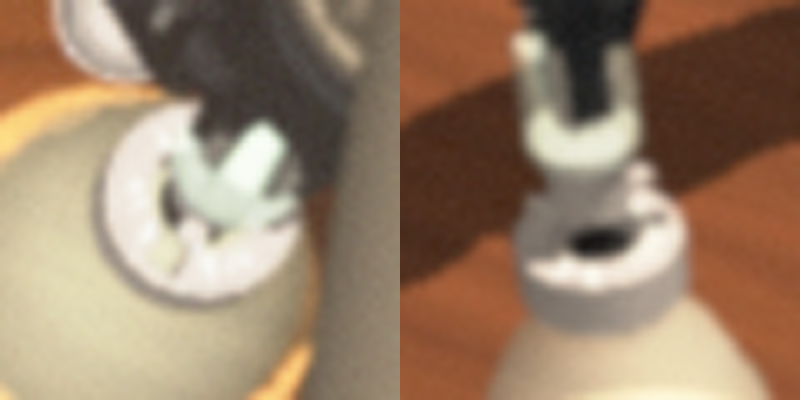

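The stopper is about 15 mm above the face, and lugs and slots look parallel. I'll trim it and lower gently.

```bash
python3 -m crank '[[[0.15,0.06,0.5],[0,0,0]],[[0,0,0.5],[0,0,0]],[[0,0,0.3],[0,0,0]],[[0,0,0],[0,0,0]],[[0,0,0],[0,0,0]]]' >/dev/null
python3 -c "
from h import *
go(.5794,-.1588,.19,2.59)"
python3 -m crank '[[[0,0,0.1],[0,0,0]],[[0,0,0.1],[0,0,0]],[[0,0,0.1],[0,0,0]],[[0,0,0],[0,0,0]]]' | grep -E "tcp|contact"
python3 -m crank '[[[0,0,0.1],[0,0,0]],[[0,0,0],[0,0,0]]]' | grep -E "tcp|contact"
python3 -m crank '[[[0,0,0.1],[0,0,0]],[[0,0,0],[0,0,0]]]' | grep -E "tcp|contact"
python3 -c "
from h import *
go(.5794,-.1588,.19,2.59)"
```

```text
tcp [ 0.5793 -0.1589  0.1932] yaw 2.5916 tilt [-0.0002 -0.    ] need cm [-0.0054  0.0134  0.3192] turn 0.0016 F [-0.681   0.1216 -0.4505] M [-0.0581  0.0254  0.0135] q7 1.4 w 0.0131 t 6.7
tcp_pos: [0.5793, -0.1588, 0.1901]
contact_force: [-0.2, -0.2, -1.5]
tcp_pos: [0.5792, -0.1589, 0.1892]
contact_force: [0.3, 0.3, -1.2]
tcp_pos: [0.5794, -0.159, 0.1885]
contact_force: [-0.3, -0.8, 1.2]
tcp [ 0.5794 -0.159   0.1885] yaw 2.5917 tilt [ 0.0002 -0.    ] need cm [ 0.0096  0.0126 -0.1494] turn 0.0017 F [-0.342  -0.8294  1.2443] M [-0.016   0.2101 -0.0085] q7 1.41 w 0.0127 t 7.5
```

```bash
for i in 1; do python3 -m crank '[[[0,0,0.05],[0,0,0]],[[0,0,0],[0,0,0]]]' | grep -E "tcp|contact"; done
python3 -m crank '[[[0,0,0.05],[0,0,0]],[[0,0,0],[0,0,0]]]' | grep -E "tcp|contact"
python3 -c "
from h import *
go(.5794,-.1588,.19,2.59)"
```

```text
tcp_pos: [0.5794, -0.1589, 0.188]
contact_force: [-1.2, 0.2, 2.7]
tcp_pos: [0.5794, -0.159, 0.1874]
contact_force: [-1.0, -0.1, 2.6]
tcp [ 0.5794 -0.159   0.1874] yaw 2.5916 tilt [ 0.0003 -0.0001] need cm [ 0.0091  0.0132 -0.2586] turn 0.0016 F [-1.0447 -0.1057  2.6066] M [-0.1038  0.248  -0.0421] q7 1.41 w 0.0133 t 7.9
```

```bash
python3 -m crank '[[[0,0,0.1],[0,0,0]],[[0,0,0],[0,0,0]]]' | grep -E "tcp|contact"
python3 -m crank '[[[0,0,0.1],[0,0,0]],[[0,0,0],[0,0,0]]]' | grep -E "tcp|contact"
python3 -c "
from h import *
go(.5794,-.1588,.19,2.59)
p,d=optics.grab_frame('scene'); q,_=optics.grab_frame('top')
c=[cv2.resize(np.ascontiguousarray(P[v-30:v+30,u-30:u+30,::-1]),(400,400),interpolation=cv2.INTER_CUBIC) for P,u,v in((q,427,227),(p,248,190))]
cv2.imwrite('pics/in.png',np.hstack(c))"
```

```text
tcp_pos: [0.5794, -0.159, 0.1863]
contact_force: [-0.4, 0.4, 2.4]
tcp_pos: [0.5794, -0.159, 0.1853]
contact_force: [-0.3, 0.1, 3.1]
tcp [ 0.5794 -0.159   0.1853] yaw 2.5916 tilt [ 0.0002 -0.0001] need cm [ 0.0084  0.0128 -0.4688] turn 0.0016 F [-0.2739  0.0706  3.1393] M [-0.1207  0.2336 -0.0603] q7 1.41 w 0.0129 t 8.3
```

View pics/in.png

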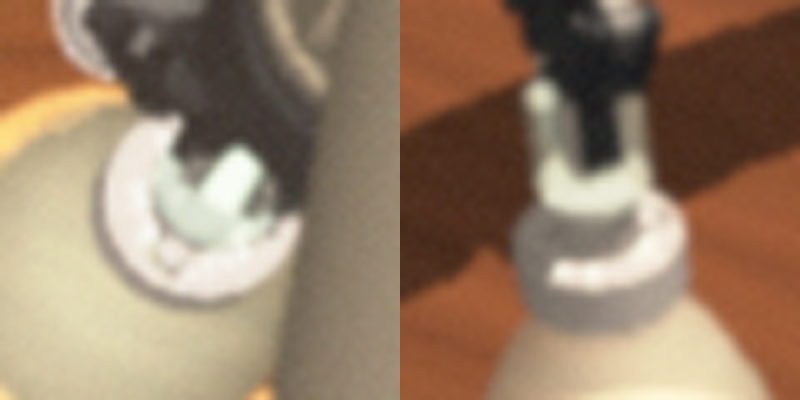

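The lugs have gone from the face, and the force (about 4 N net) rises like the spring. They're in the slots, so I'll press on.

```bash
python3 -m crank '[[[0,0,0.15],[0,0,0]],[[0,0,0.15],[0,0,0]],[[0,0,0],[0,0,0]]]' | grep -E "tcp|contact"
python3 -m crank '[[[0,0,0.15],[0,0,0]],[[0,0,0.15],[0,0,0]],[[0,0,0],[0,0,0]]]' | grep -E "tcp|contact"
python3 -m crank '[[[0,0,0.15],[0,0,0]],[[0,0,0],[0,0,0]]]' | grep -E "tcp|contact"
python3 -c "
from h import *
go(.5794,-.1588,.1765,2.59)"
```

```text
tcp_pos: [0.5794, -0.1589, 0.1822]
contact_force: [-1.4, 0.1, 4.3]
tcp_pos: [0.5794, -0.159, 0.1794]
contact_force: [-0.9, -0.2, 5.6]
tcp_pos: [0.5795, -0.1589, 0.178]
contact_force: [-1.4, -1.0, 5.8]
tcp [ 0.5795 -0.1589  0.178 ] yaw 2.5917 tilt [0.0003 0.    ] need cm [0.0122 0.01   0.1532] turn 0.0017 F [-1.4181 -1.0177  5.8198] M [-0.1494  0.5062 -0.0151] q7 1.41 w 0.0131 t 9.2
```

```bash
python3 -m crank '[[[0,0,0.1],[0,0,0]],[[0,0,0.05],[0,0,0]],[[0,0,0],[0,0,0]]]' | grep -E "tcp|contact"
python3 -m crank '[[[0,0,0.05],[0,0,0]],[[0,0,0],[0,0,0]]]' | grep -E "tcp|contact"
python3 -m crank '[[[0,0,0],[0,0,0.05]],[[0,0,0],[0,0,0.05]],[[0,0,0],[0,0,0]]]' | grep -E "tcp|contact"
python3 -c "
from h import *
go(.5794,-.1588,.1765,1.02)"
```

```text
tcp_pos: [0.5795, -0.159, 0.1767]
contact_force: [-2.8, -0.4, 6.7]
tcp_pos: [0.5795, -0.159, 0.1763]
contact_force: [-2.5, -1.5, 7.4]
tcp_pos: [0.5799, -0.1589, 0.1764]
contact_force: [-2.0, 0.2, 6.7]
tcp [ 0.5799 -0.1589  0.1764] yaw 2.4905 tilt [ 0.0013 -0.0001] need cm [ 0.0494 -0.0253 -0.009 ] turn 1.4705 F [-1.9714  0.174   6.6751] M [-0.0681  0.3942 -0.0097] q7 1.33 w 0.0135 t 10.0
```

```bash
python3 -m crank '[[[0,0,0],[0,0,0.05]],[[0,0,0],[0,0,0.05]],[[0,0,0],[0,0,0]]]' >/dev/null
python3 -c "
from h import *
go(.5794,-.1588,.1765,1.02)"
python3 -m crank '[[[0,0,0],[0,0,0.07]],[[0,0,0],[0,0,0.07]],[[0,0,0],[0,0,0]]]' >/dev/null
python3 -c "
from h import *
go(.5794,-.1588,.1765,1.02)"
```

```text
tcp [ 0.5802 -0.1589  0.1765] yaw 2.3906 tilt [ 0.0018 -0.0002] need cm [ 0.0619 -0.0468 -0.0025] turn 1.3706 F [-1.157  -0.1898  7.4604] M [-0.082   0.235  -0.0438] q7 1.24 w 0.0134 t 10.3
tcp [ 0.5804 -0.1589  0.1765] yaw 2.25 tilt [ 0.0022 -0.0004] need cm [ 0.0707 -0.071   0.0022] turn 1.23 F [ 0.1137 -0.3533  7.4374] M [-0.0855  0.1892 -0.0731] q7 1.12 w 0.0134 t 10.6
```

```bash
python3 -m crank '[[[0,0,0],[0,0,0.1]],[[0,0,0],[0,0,0.1]],[[0,0,0],[0,0,0.1]],[[0,0,0],[0,0,0.1]],[[0,0,0],[0,0,0.1]]]' >/dev/null
python3 -c "
from h import *
go(.5794,-.1588,.1765,1.02)"
python3 -m crank '[[[0,0,0],[0,0,0.1]],[[0,0,0],[0,0,0.1]],[[0,0,0],[0,0,0.1]],[[0,0,0],[0,0,0.1]],[[0,0,0],[0,0,0]]]' >/dev/null
python3 -c "
from h import *
go(.5794,-.1588,.1765,1.02)"
```

```text
tcp [ 0.5805 -0.159   0.1766] yaw 1.748 tilt [ 0.0026 -0.0005] need cm [ 0.0435 -0.1051  0.0127] turn 0.728 F [-1.2473 -0.2867  6.2653] M [-0.1207  0.0569  0.0249] q7 0.69 w 0.0131 t 11.1
tcp [ 0.5805 -0.159   0.1765] yaw 1.3493 tilt [ 0.0022 -0.0009] need cm [-0.0028 -0.1117 -0.0031] turn 0.3293 F [ 0.4685 -0.3477  6.5278] M [-0.0522  0.0357  0.0077] q7 0.35 w 0.0132 t 11.6
```

Turning freely; now small steps until the end wall is felt in Mz.

```bash
python3 -m crank '[[[0,0,0],[0,0,0.07]],[[0,0,0],[0,0,0.07]],[[0,0,0],[0,0,0.06]],[[0,0,0],[0,0,0]]]' >/dev/null
python3 -c "
from h import *
go(.5794,-.1588,.1765,1.02)"
python3 -m crank '[[[0,0,0],[0,0,0.04]],[[0,0,0],[0,0,0.04]],[[0,0,0],[0,0,0]]]' >/dev/null
python3 -c "
from h import *
go(.5794,-.1588,.1765,1.02)"
```

```text
tcp [ 0.5805 -0.1591  0.1765] yaw 1.1503 tilt [ 0.0023 -0.0008] need cm [-0.0206 -0.1097 -0.001 ] turn 0.1303 F [ 0.0484 -0.1294  8.1296] M [-0.0808  0.0559 -0.0078] q7 0.19 w 0.0135 t 12.0
tcp [ 0.5805 -0.159   0.1765] yaw 1.071 tilt [ 0.0023 -0.0008] need cm [-0.0304 -0.1072  0.0007] turn 0.051 F [-0.7933  0.0948  7.3288] M [-0.0857  0.0494  0.0397] q7 0.12 w 0.0131 t 12.3
```

```bash
python3 -m crank '[[[0,0,0],[0,0,0.04]],[[0,0,0],[0,0,0]]]' >/dev/null
python3 -c "
from h import *
go(.5794,-.1588,.1765,1.02)"
python3 -m crank '[[[0,0,0],[0,0,0.04]],[[0,0,0],[0,0,0]]]' >/dev/null
python3 -c "
from h import *
go(.5794,-.1588,.1765,1.02)"
python3 -m crank '[[[0,0,0],[0,0,0.04]],[[0,0,0],[0,0,0]]]' >/dev/null
python3 -c "
from h import *
go(.5794,-.1588,.1765,1.02)"
```

```text
tcp [ 0.5805 -0.159   0.1765] yaw 1.031 tilt [ 0.0023 -0.0006] need cm [-0.0344 -0.1043  0.0007] turn 0.011 F [-0.7203  0.2014  7.1773] M [-0.0062  0.0118 -0.0504] q7 0.09 w 0.0129 t 12.5
tcp [ 0.5805 -0.1591  0.1765] yaw 0.9909 tilt [ 0.0023 -0.0007] need cm [-0.032  -0.1046  0.0002] turn -0.0291 F [-0.7175 -0.3075  7.0732] M [-0.0257  0.0161 -0.0566] q7 0.06 w 0.0133 t 12.7
tcp [ 0.5805 -0.1591  0.1765] yaw 0.951 tilt [ 0.0023 -0.0007] need cm [-0.0389 -0.1027 -0.0007] turn -0.069 F [-0.1218 -0.7895  7.1767] M [-0.1177 -0.0133 -0.0359] q7 0.02 w 0.0132 t 12.9
```

```bash
python3 -m crank '[[[0,0,0],[0,0,0.04]],[[0,0,0],[0,0,0]]]' >/dev/null
python3 -c "
from h import *
go(.5794,-.1588,.1765,1.02)"
python3 -m crank '[[[0,0,0],[0,0,0.03]],[[0,0,0],[0,0,0]]]' >/dev/null
python3 -c "
from h import *
go(.5794,-.1588,.1765,1.02)"
```

```text
tcp [ 0.5803 -0.1589  0.1765] yaw 0.9112 tilt [ 0.002  -0.0004] need cm [-0.0474 -0.0828  0.003 ] turn -0.1088 F [-0.271  -0.2343  8.7929] M [ 0.0406  0.1805 -0.0131] q7 -0.01 w 0.013 t 13.1
tcp [ 0.5801 -0.1586  0.1765] yaw 0.8818 tilt [0.0012 0.0002] need cm [-0.0583 -0.0388 -0.0046] turn -0.1382 F [-1.9078  0.8045  8.6934] M [0.2586 0.4115 0.0794] q7 -0.03 w 0.013 t 13.3
```

The end wall is felt at yaw ≈0.90, where lateral force and moment rise. I'll ease back a little and let the spring lift it.

```bash
python3 -m crank '[[[0,0,0],[0,0,-0.05]],[[0,0,-0.1],[0,0,0]],[[0,0,-0.1],[0,0,0]],[[0,0,-0.1],[0,0,0]],[[0,0,0],[0,0,0]]]' >/dev/null
python3 -c "
from h import *
go(.5794,-.1588,.1817,0.93)"
python3 -m crank '[[[0,0,-0.05],[0,0,0]],[[0,0,-0.05],[0,0,0]],[[0,0,0],[0,0,0]]]' >/dev/null
python3 -c "
from h import *
go(.5794,-.1588,.1817,0.93)"
python3 -m crank '[[[0,0,-0.05],[0,0,0]],[[0,0,-0.05],[0,0,0]],[[0,0,0],[0,0,0]]]' >/dev/null
python3 -c "
from h import *
go(.5794,-.1588,.1817,0.93)"
```

```text
tcp [ 0.5801 -0.1587  0.1793] yaw 0.9323 tilt [0.0015 0.0001] need cm [-0.0545 -0.0493 -0.2406] turn 0.0023 F [-0.166   0.8082  4.9432] M [0.0549 0.1235 0.0676] q7 0.0 w 0.0132 t 13.8
tcp [ 0.5801 -0.1586  0.1802] yaw 0.9323 tilt [ 0.0015 -0.    ] need cm [-0.0552 -0.0488 -0.1505] turn 0.0023 F [0.3442 0.8884 6.0917] M [0.0491 0.0967 0.0384] q7 0.0 w 0.0132 t 14.1
tcp [ 0.5801 -0.1586  0.1811] yaw 0.9323 tilt [ 0.0014 -0.    ] need cm [-0.0576 -0.0475 -0.0575] turn 0.0023 F [-0.7733  0.0472  5.2871] M [0.0273 0.0266 0.0037] q7 0.0 w 0.0132 t 14.4
```

```bash
python3 -m crank '[[[0,0,-0.05],[0,0,0]],[[0,0,0],[0,0,0]]]' | grep -E "tcp|contact"
python3 -m crank '[[[0,0,-0.05],[0,0,0]],[[0,0,0],[0,0,0]]]' | grep -E "tcp|contact"
python3 -c "
from h import *
go(.5794,-.1588,.1817,0.93)"
```

```text
tcp_pos: [0.5801, -0.1587, 0.1816]
contact_force: [0.0, -0.3, 4.8]
tcp_pos: [0.58, -0.1586, 0.1818]
contact_force: [1.9, 0.5, 2.3]
tcp [ 0.58   -0.1586  0.1818] yaw 0.9322 tilt [ 0.0012 -0.0002] need cm [-0.0518 -0.0384  0.0105] turn 0.0022 F [1.9349 0.5053 2.2732] M [ 0.0064 -0.54    0.0254] q7 0.0 w 0.0133 t 14.8
```

The roof of the notch is reached at an origin of ≈138 mm. Releasing and retreating straight up.

```bash
python3 -m crank '[[[0,0,0],[0,0,0]],[[0,0,0],[0,0,0]],[[0,0,0],[0,0,0]],[[0,0,0],[0,0,0]]]' 5 20 | grep -E "tcp|contact|grip_w"
python3 -m crank '[[[0,0,-1],[0,0,0]],[[0,0,-2],[0,0,0]],[[0,0,-4],[0,0,0]],[[0,0,-4],[0,0,0]],[[0,0,-4],[0,0,0]]]' | grep -E "tcp|contact|grip_w"
python3 -m crank '[[[-4,0,-2],[0,0,0]],[[-4,0,-2],[0,0,0]],[[-4,0,0],[0,0,0]],[[-4,0,0],[0,0,0]],[[0,0,0],[0,0,0]]]' | grep -E "tcp|contact|grip_w"
python3 - <<'E'
from h import *
c=[]
for n,(u,v) in(("top",(427,227)),("scene",(248,185))):
    p,d=optics.grab_frame(n); C=cloud(n,d)
    c.append(cv2.resize(np.ascontiguousarray(p[v-35:v+35,u-35:u+35,::-1]),(400,400),interpolation=cv2.INTER_CUBIC))
    m=(C[...,2]>.19)&(np.hypot(C[...,0]-.579,C[...,1]+.158)<.035); q=C[m]; t=q[q[:,2]>.203]
    if len(t): print(n,len(t),t.mean(0),np.percentile(t[:,2],[50,90]),cv2.minAreaRect(t[:,:2].astype(np.float32)))
cv2.imwrite("pics/end.png",np.hstack(c))
E
```

```text
tcp_pos: [0.579, -0.1588, 0.1815]
contact_force: [-0.1, -0.2, 0.4]
grip_width: 0.0502
tcp_pos: [0.579, -0.1591, 0.334]
contact_force: [1.0, -0.0, -0.1]
grip_width: 0.0499
tcp_pos: [0.4788, -0.2932, 0.3735]
contact_force: [0.1, -1.2, 0.1]
grip_width: 0.0502
top 173 [ 0.5774 -0.1579  0.2139] [0.2146 0.2171] ((0.5784006714820862, -0.1591372936964035), (0.04022406041622162, 0.01584620028734207), 53.91877746582031)
scene 82 [ 0.5848 -0.1537  0.2116] [0.2126 0.2146] ((0.5819410085678101, -0.15631814301013947), (0.04149245098233223, 0.01393278781324625), 54.809139251708984)
```

View pics/end.png

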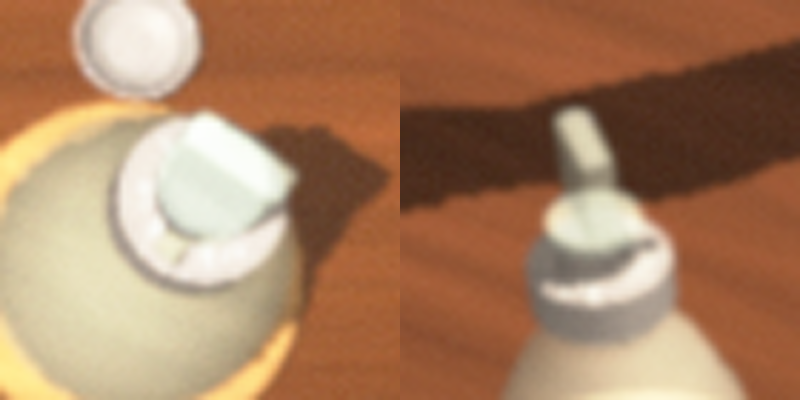

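The stopper stands upright in the collar with its grip top at 0.2145 m, so its origin is at ≈138 mm. It lies across the visible empty slot at top crop (172,247), so it is locked.

```bash
python3 -c "
from h import *
print(r.hand_in())"
```

```text
the job is handed in; nothing more can be done
None
```

The stopper is locked in the collar (origin at about 138 mm, a quarter turn clockwise from the slots) and let go; the measured contact force never passed about 10 N, the arm is clear, and the job is handed in.

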